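# Index the specimen table to the next hole

### The job

Bring the next specimen under the lens: with your fingertips press the indexing plunger in, turn the table anticlockwise (seen from above) to the next hole, and let the plunger spring back up so that it locks there. Do not grasp anything; the specimens must ride along undisturbed in their places, and nothing else on the desk may be moved or lifted.

Things in the scene. Friction and masses are not known exactly. Their poses are not given: they have to be found in the camera images.
- plunger (a joint): plunger travel, m: 0 = sprung up, pin in a hole; grows as pressed, stop at 0.011. Table locked below about 0.005, free beyond 0.008. Takes about 3 N at first, 8 N at the bottom; springs back when let go. Let go between holes, the pin rubs under the ring (value about 0.008), the table still turns, and the pin snaps up into the next hole it meets and locks the table.
- turntable (a joint): angle of the turntable, rad: 0 at the start, positive anticlockwise seen from above. The ring's 8 evenly spaced holes are 0.785 rad (45 degrees) apart; play in a hole about 0.01 rad. It turns easily (about 1 N at the plunger) while the plunger is in.
- plunger_top (a point): centre of the flat top of the plunger's round dark steel button, 28 mm across, 72 mm above the desk when up. It stands on the turntable 75 mm from its axis and travels with it, midway between two upright lugs.
- lug (a point): middle of the top edge of the upright aluminium lug on the anticlockwise side of the button, fixed to the turntable, 87 mm above the desk; its twin stands on the other side. Each is 28 mm long radially, 8 mm thick; the gap between them is 56 mm. Fingertips between the lugs can press the button and push sideways on a lug.
- pin_tip (a point): rounded tip of the plunger's brass pin, 8 mm thick, carried on an arm under the table, coming up from below through a hole of the ring 33 mm farther out than the button; when locked the tip shows about 2 mm above the ring (44 mm above the desk).
- table_centre (a point): centre of the turntable's top face, on its vertical axis, 50 mm above the desk; it turns with the table and its -x axis points to the plunger. The turntable is an aluminium disc 188 mm across; the steel boss in its middle is 24 mm across, 4 mm high. Around it lies the fixed ring: radii 97 to 122 mm, top at 42 mm, 8 black holes of 10 mm at radius 108 mm, on a steel base 250 mm across.
- lens (a point): lower end of the small black digital microscope (28 mm across, top 126 mm above the desk, on an arm from a steel post 140 mm from the table's axis). Fixed to the base, over the table, opposite the plunger at the start, 55 mm from the axis, 77 mm above the desk.
- specimen_a: loose specimen mount, a dark wooden block 24 x 24 x 9 mm with a tiny brass bead on it, lying on the turntable 55 mm from the axis; under the lens at the start. Origin at the centre of its underside.
- place_a (a point): the spot on the turntable's top where specimen a lies; it turns with the table.
- specimen_b: loose specimen mount, a dark wooden block 24 x 24 x 9 mm with a tiny brass bead on it, lying on the turntable 55 mm from the axis; the next one: 45 degrees clockwise of the lens at the start, it comes under the lens when the table is turned anticlockwise by one hole. Origin at the centre of its underside.
- place_b (a point): the spot on the turntable's top where specimen b lies; it turns with the table.
- specimen_c: loose specimen mount, a dark wooden block 24 x 24 x 9 mm with a tiny brass bead on it, lying on the turntable 55 mm from the axis; 45 degrees anticlockwise of the lens at the start. Origin at the centre of its underside.
- place_c (a point): the spot on the turntable's top where specimen c lies; it turns with the table.
- tweezers: steel tweezers, 110 x 12 x 5 mm, lying beside the ring; loose, a bystander. Origin at its underside.
- case: small open dark wooden box 60 x 45 x 20 mm beside the ring; loose, a bystander. Origin at its underside.
- case_lid: flat wooden lid 60 x 45 x 8 mm beside the ring; loose, a bystander. Origin at its underside.
- mouse: computer mouse 100 x 58 x 31 mm behind or beside the ring; loose, a bystander. Origin at its underside.
- phone: flat black phone 140 x 66 x 10 mm; loose, a bystander. Origin at its underside.
- jar: amber jar 52 mm across, 65 mm high; loose, a bystander. Origin at its underside.
- mug: white mug 76 mm across, 90 mm high; loose, a bystander. Origin at its underside.
- screwdriver: screwdriver 150 mm long, lying; loose, a bystander. Origin at its underside.

How it is judged:
By the outcome, as a careful person would: the job done as asked, in the order asked, and still so for the second after the job is handed in, with the robot touching nothing.
It also fails if it takes over 42 s, if anything falls off the work surface, if the arm or the gripper's body presses on something with over 40 N, if the wrist force passes 120 N, or if a joint passes its speed limit or range.

### The arm

A 6-joint arm with a two-finger parallel gripper is mounted at the origin on the work surface. World frame = base frame: x ahead of the robot, y to its left, z up, the work surface at z = 0. Lengths are in mm, angles in rad, forces in N, time in s.
With the tool pointing down it reaches from about 275 to 1000 mm from the base axis. Payload 8.4 kg.
Tool frame: the origin (TCP) lies on the mounting face of the last link; the fingertips stand 173 mm ahead of it and the grasp point (between the pads) lies 155 mm ahead of it; z points along the fingers, y is the line along which they close (so a half turn about z gives the same grasp; the last joint's range is limited). The gripper opens to 85 mm and grips with 20 to 120 N. Pads are 22 mm wide; open, the fingers measure 114 mm over their backs; the gripper's body (76 mm by 85 mm) begins 54 mm behind the grasp point. The pads swing forward as they close: fully open they stand 13 mm farther back than shut.
Start: joints at [-1.268, 0.353, 1.633, -0, 1.155, -0.002], TCP at [187.563, -596.196, 404.681] pointing down, gripper open.
Joint ranges: [-2.63, 2.63], [-0.92, 2.1], [0.06, 2.66], [-1.3, 4.44], [0, 2.69], [-3.02, 3.02]. Speed limits (rad/s): [2.22, 2.22, 2.79, 3.14, 3.14, 3.14].

### API

Orientations are given as [roll, pitch, yaw] about the fixed x, y, z axes, in that order (R = Rz(yaw) Ry(pitch) Rx(roll)).
In Python, from rig import r gives the robot as it stands.
- The arm moves only by the tool apply_moves, never from a script. Its argument "deltas" is a list of rows, each an object with "claw": the gripper command: -1 is fully open, 1 is shut, values between are in proportion; "delta_pos": the shift along the tool's x, y, z in cm, a list of three; "yaw": the turn about the tool's z in rad. In form: [{"claw": claw, "delta_pos": [tx, ty, tz], "yaw": yaw}, ...]. A call has 1 to 8 rows; each row shifts and turns the commanded pose from where the row before left it, along the tool's axes as they then stand; what a row does not reach is not made up. A row lasts 1/8 s, in which the tool goes at most 62.5 mm and 10.7 degrees, less where a joint would pass 70% of its speed; a pose out of reach is approached as far as the arm can. A call with a gripper value outside its range is refused whole. The fingers move at their own pace and stop on an object; "grip_force" is the grip in N (left out, the last holds). Time passes only in rows, so rows that do not move let the fingers close. It gives the time, the measured TCP pose, the force, the opening and the grip force at its end, in the units of the state.
- r.sense(): the state, without advancing time (a new reading comes with each control period).
- r.grab_frame(name): name is "side" or "top"; returns a dict with "img" (400x640x3 uint8, blue, green, red), "z_map" (400x640 float32, mm along the optical axis (not along the pixel's ray), 0 where there is no reading), "fx", "fy", "cx", "cy" (pixels), "eye" and "rotation" of the camera in the world. Camera axes: x right, y up, looking along -z (the intrinsics and any distortion apply to the point x, -y, -z); pixel columns grow to the right and rows downward; lengths in mm; the calibration is good to about 2 mm. A picture is of the moment at which its call begins.
- r.sign_off(): hands the job in; it is judged then, once.
The state is a dict: "clock": time; "qpos": joint angles; "qvel": joint speeds; "joint_efforts": joint torques, N m; "eef_pos": TCP position; "tcp_rot": TCP orientation; "contact_force": force on the tool from outside, world axes, zero at the start; "wrist_torque": the same for the moment, N m; "opening": opening from 0.0 (shut) to 1.0 (fully open); "grasp_force": force on a finger pad.
Only numpy, scipy, OpenCV 4.12 (cv2) and the standard library are available. Lean on these libraries where they do the work, as an engineer would, in place of code of your own. Each camera call takes 0.05 s, during which the arm holds its last target. There are 200 camera calls.

## Working session

There is one attempt and no reset: what is moved stays moved. The work goes in short steps, Python scripts to look and compute and a tool call to move; the robot and the scene stay as the last step left them, time stands still between calls to the robot, and variables do not carry over. Pictures are saved under pics/ and viewed, at most 10 in all, crops included, and the job is handed in when it is done.

Besides the shell and the picture viewer there is one more tool, called after ">>>" in YAML: its name, and indented under it one key for each argument. apply_moves: Moves the arm, as the interface text tells. Its arguments: {"type":"object","properties":{"deltas":{"type":"array"},"grip_force":{"type":"number"}},"required":["deltas"]}

```bash
mkdir -p pics; cat > h.py <<'E'
from rig import r
import numpy as np, cv2
def proj(f,P):
    c=np.asarray(f["rotation"]).T@(np.asarray(P,float)-np.asarray(f["eye"]))
    return f["fx"]*c[0]/-c[2]+f["cx"], f["fy"]*(-c[1])/-c[2]+f["cy"]
def unproj(f,u,v,z=None):
    d=np.array([(u-f["cx"])/f["fx"],-(v-f["cy"])/f["fy"],-1.0]); R=np.asarray(f["rotation"]); e=np.asarray(f["eye"])
    w=R@d
    s=f["z_map"][int(v),int(u)] if z is None else (z-e[2])/w[2]
    return e+s*w
E
python3 - <<'E'
from h import *
s=r.sense(); print(s)
import pickle
for n in("side","top"):
    f=r.grab_frame(n); cv2.imwrite(f"pics/{n}0.png",f["img"]); pickle.dump(f,open(f"{n}0.pkl","wb")); print(n,{k:v for k,v in f.items() if k not in("img","z_map")})
E
```

```text
{'clock': 0.0, 'qpos': array([-1.26837285e+00,  3.53635515e-01,  1.63412962e+00,  4.61377758e-06,
        1.15518818e+00, -2.40858812e-03]), 'qvel': array([-0.0003126 ,  0.0002485 , -0.00080034,  0.00067828,  0.00072976,
        0.00053508]), 'joint_efforts': array([ 8.09372832e-04, -6.05253124e+01, -3.42061615e+01,  2.38331177e-04,
        9.62779013e-03, -1.52990862e-05]), 'eef_pos': array([ 187.50937099, -595.96510571,  403.97133588]), 'tcp_rot': array([-3.14023200e+00, -7.49574469e-06,  3.04830193e-01]), 'contact_force': array([-0.13847265,  0.11647666, -0.90503689]), 'wrist_torque': array([-0.03008446,  0.0402858 ,  0.0280806 ]), 'grasp_force': 0.0, 'opening': 1.0015871584978981}
side {'fx': 394.69461727506325, 'fy': 394.69461727506325, 'cx': 317.2544102213422, 'cy': 204.6098570320792, 'eye': array([436.15591959, 883.39639032, 830.08317988]), 'rotation': array([ 0.86045861,  0.01151661, -2.97590453])}
top {'fx': 520.3216113288885, 'fy': 520.3216113288885, 'cx': 335.83554065980525, 'cy': 200.8375787956957, 'eye': array([ 410.31181418,   20.15462739, 1596.52552082]), 'rotation': array([ 0.10585536, -0.00455965, -1.54235963])}
```

View pics/top0.png

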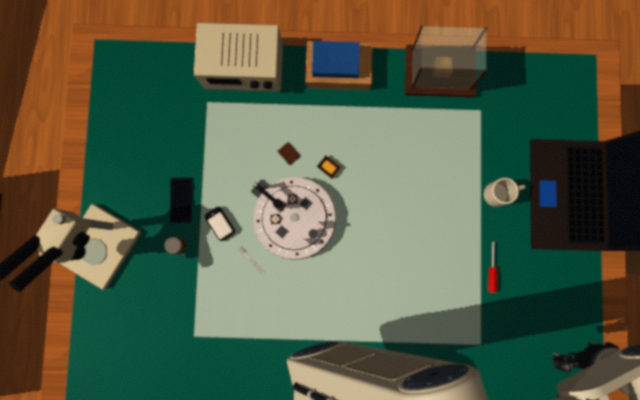

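View pics/side0.png

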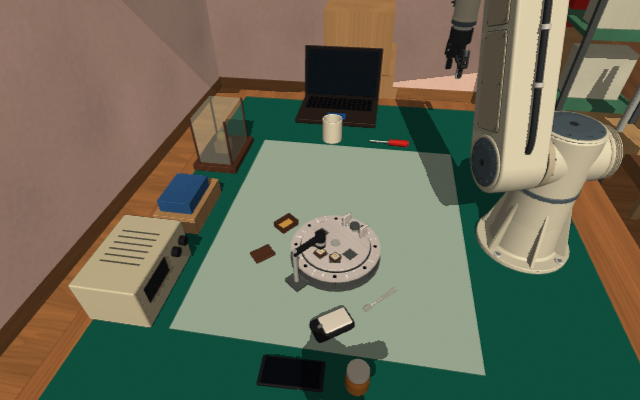

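The top view shows the table centre near (294,217), with the plunger lower right near (318,236) and the microscope upper left near (275,195). In the side view the table centre is near (335,243) and the plunger is near (353,225). Next I'll crop both and enlarge them.

```bash
sed -i 's/^def proj/from scipy.spatial.transform import Rotation as Ro\ndef proj/; s/np.asarray(f\["rotation"\])/Ro.from_euler("xyz",f["rotation"]).as_matrix()/' h.py
python3 - <<'E'
from h import *
import pickle
t=pickle.load(open("top0.pkl","rb")); s=pickle.load(open("side0.pkl","rb"))
a=cv2.resize(t["img"][170:265,245:345],None,fx=6,fy=6,interpolation=cv2.INTER_CUBIC)
b=cv2.resize(s["img"][205:290,283:388],None,fx=7,fy=7,interpolation=cv2.INTER_CUBIC)
cv2.imwrite("pics/tc.png",a);cv2.imwrite("pics/sc.png",b)
print(unproj(t,294,217,50),unproj(s,335,243,50),unproj(t,294,217),unproj(t,320,236,72),unproj(s,353,225,72))
E
```

```text
[522.78258211 140.94071961  50.        ] [520.45065763 140.97202771  50.        ] [522.37841282 140.5066688   55.55751616] [467.70084638  61.17230098  72.        ] [477.78902568  85.99591302  72.        ]
```

View pics/tc.png

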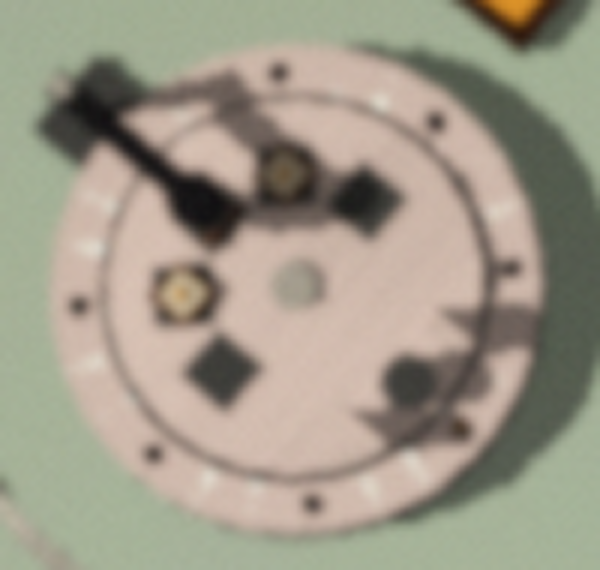

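View pics/sc.png

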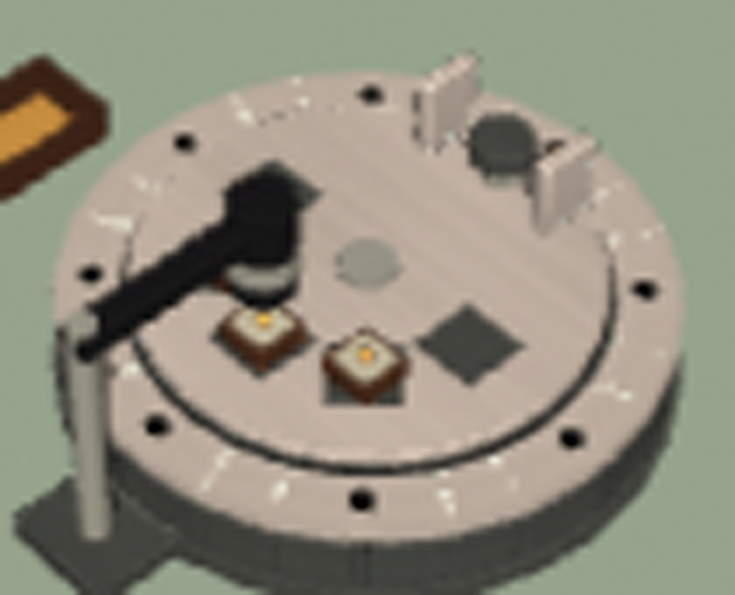

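```bash
python3 - <<'E'
from h import *
import pickle
t=pickle.load(open("top0.pkl","rb")); s=pickle.load(open("side0.pkl","rb"))
T=lambda x,y,z=None:unproj(t,245+(x+.5)/6-.5,170+(y+.5)/6-.5,z)
S=lambda x,y,z=None:unproj(s,283+(x+.5)/7-.5,205+(y+.5)/7-.5,z)
def tri(a,b):
    e1,e2=t["eye"],s["eye"];d1=a-e1;d2=b-e2
    k=np.linalg.lstsq(np.c_[d1,-d2],e2-e1,rcond=None)[0]
    return (e1+k[0]*d1+e2+k[1]*d2)/2, np.linalg.norm(e1+k[0]*d1-e2-k[1]*d2)
np.set_printoptions(precision=1,suppress=True)
for n,a,b,z in(("boss",(298,284),(368,262),54),("btn",(409,382),(503,145),72)):
    print(n,T(*a,z),S(*b,z),tri(T(*a,0),S(*b,0)), T(*a),S(*b))
ht=[(278,73),(436,122),(511,268),(460,428),(312,503),(153,454),(79,306)]
hs=[(371,95),(184,142),(91,274),(157,426),(361,500),(571,438),(644,289)]
for f,L in((T,ht),(S,hs)):
    P=np.array([f(*p,42)[:2] for p in L]); A=np.c_[2*P,np.ones(len(P))]
    c=np.linalg.lstsq(A,(P**2).sum(1),rcond=None)[0]; R=np.sqrt(c[2]+c[:2]@c[:2])
    ang=np.degrees(np.arctan2(*(P-c[:2]).T[::-1])); print("c",c[:2],R,"ang",ang, np.mod(ang,45))
for n,p in(("lugL",(448,78)),("lugR",(568,160))): print(n,S(*p,87),S(*p))
print("pin",T(460,428,44))
E
```

```text
boss [522.8 139.9  54. ] [520.1 141.   54. ] (array([521.5, 139.9,  52.9]), np.float64(2.587616102631795)) [522.7 139.8  54.9] [520.  142.5  55.5]
btn [475.1  82.6  72. ] [473.8  86.5  72. ] (array([474.6,  82.8,  68.4]), np.float64(1.3294666629493948)) [475.   82.5  74.8] [473.7  88.9  74.2]
c [522.3 142.2] 108.1809268011855 ang [   6.7  -38.5  -83.4 -128.8 -173.4  141.6   96.8] [6.7 6.5 6.6 6.2 6.6 6.6 6.8]
c [520.7 140.4] 107.96626712773697 ang [ -83.5  -38.4    6.6   51.6   96.6  141.9 -173.1] [6.5 6.6 6.6 6.6 6.6 6.9 6.9]
lugL [498.3  67.1  87. ] [498.2  68.5  88.3]
lugR [447.5 106.8  87. ] [447.5 107.1  87.3]
pin [454.3  57.7  44. ]
```

The two views agree. The table centre is about (521.5, 141) and the plunger bearing is -128.4°, which puts the button at about (475, 82). The hole radius comes out at 108, which matches the description. I'll move above the button with the fingers shut.

>>> apply_moves:
  deltas:
    - {"claw":1,"delta_pos":[3.4,-4.0,0],"yaw":0}
    - {"claw":1,"delta_pos":[3.4,-4.0,0],"yaw":0}
    - {"claw":1,"delta_pos":[3.4,-4.0,0],"yaw":0}
    - {"claw":1,"delta_pos":[3.4,-4.0,0],"yaw":0}
    - {"claw":1,"delta_pos":[3.4,-4.0,0],"yaw":0}
    - {"claw":1,"delta_pos":[3.4,-4.0,0],"yaw":0}
    - {"claw":1,"delta_pos":[3.4,-4.0,0],"yaw":0}
    - {"claw":1,"delta_pos":[3.4,-4.0,0],"yaw":0}
  grip_force: 20

```text
clock: 1.1
eef_pos: [351.2, -207.7, 404.7]
tcp_rot: [3.141, -0.0, 0.304]
contact_force: [1.5, 0.2, -1.5]
opening: 0.002
grasp_force: 0.0
```

>>> apply_moves:
  deltas:
    - {"claw":1,"delta_pos":[3.4,-4.0,0],"yaw":0}
    - {"claw":1,"delta_pos":[3.4,-4.0,0],"yaw":0}
    - {"claw":1,"delta_pos":[3.4,-4.0,0],"yaw":0}
    - {"claw":1,"delta_pos":[3.4,-4.0,0],"yaw":0}
    - {"claw":1,"delta_pos":[3.4,-4.0,0],"yaw":0}
    - {"claw":1,"delta_pos":[3.4,-4.0,0],"yaw":0}
    - {"claw":1,"delta_pos":[0,0,0],"yaw":0}

```text
clock: 1.98
eef_pos: [474.5, 83.6, 404.5]
tcp_rot: [-3.141, -0.0, 0.308]
contact_force: [-0.2, -0.9, 0.9]
opening: 0.002
grasp_force: 0.0
```

>>> apply_moves:
  deltas:
    - {"claw":1,"delta_pos":[0,0,1.5],"yaw":-0.15}
    - {"claw":1,"delta_pos":[0,0,1.5],"yaw":-0.15}
    - {"claw":1,"delta_pos":[0,0,1.5],"yaw":-0.15}
    - {"claw":1,"delta_pos":[0,0,1.5],"yaw":-0.15}
    - {"claw":1,"delta_pos":[0,0,0],"yaw":0}
    - {"claw":1,"delta_pos":[0,0,0],"yaw":0}

```text
clock: 2.72
eef_pos: [473.6, 80.5, 345.1]
tcp_rot: [3.142, 0.0, 0.901]
contact_force: [-0.1, 0.5, 0.6]
opening: -0.003
grasp_force: 0.0
```

>>> apply_moves:
  deltas:
    - {"claw":1,"delta_pos":[0.2,0,2],"yaw":0}
    - {"claw":1,"delta_pos":[0,0,2],"yaw":0}
    - {"claw":1,"delta_pos":[0,0,2],"yaw":0}
    - {"claw":1,"delta_pos":[0,0,1.5],"yaw":0}
    - {"claw":1,"delta_pos":[0,0,0],"yaw":0}
    - {"claw":1,"delta_pos":[0,0,0],"yaw":0}

```text
clock: 3.48
eef_pos: [475.2, 82.4, 270.3]
tcp_rot: [3.141, -0.001, 0.904]
contact_force: [-0.3, -1.0, 0.4]
opening: 0.005
grasp_force: 0.0
```

```bash
python3 - <<'E'
from h import *
s=r.sense(); print(s["eef_pos"],s["contact_force"])
f=r.grab_frame("side"); p=s["eef_pos"]-[0,0,173]; print("tip px",proj(f,p))
x0,y0=303,175; u,v=proj(f,p)
a=cv2.resize(f["img"][175:260,303:408],None,fx=7,fy=7,interpolation=cv2.INTER_CUBIC)
cv2.circle(a,(int((u-x0)*7),int((v-y0)*7)),3,(0,0,255),-1)
cv2.imwrite("pics/s1.png",a)
E
```

```text
[475.15297042  82.43266305 270.3196892 ] [-0.32633466 -1.00403412  0.39147058]
tip px (np.float64(354.5269869602054), np.float64(217.5153543715022))
```

View pics/s1.png

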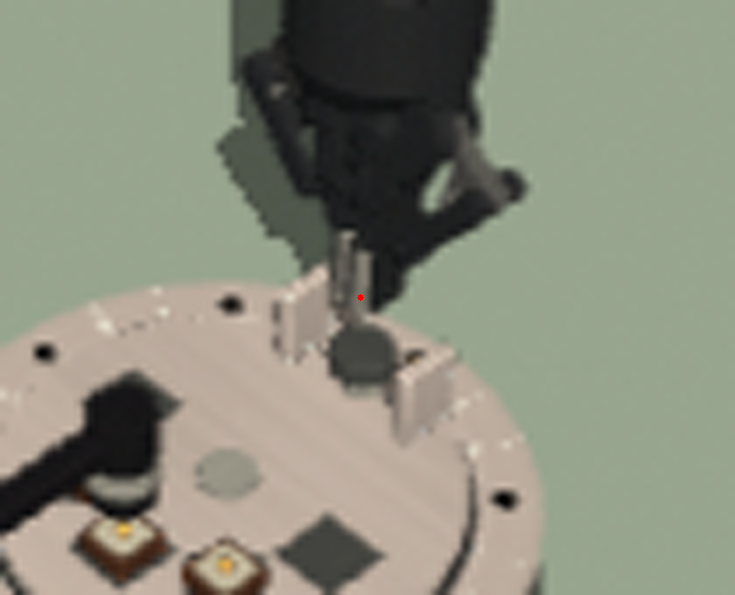

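The picture shows the fingertips centred over the button, near crop (355,315), with clearance to both lugs. I'll offset slightly toward the anticlockwise lug and descend to contact.

>>> apply_moves:
  deltas:
    - {"claw":1,"delta_pos":[0,0.5,0],"yaw":0}
    - {"claw":1,"delta_pos":[0,0,1],"yaw":0}
    - {"claw":1,"delta_pos":[0,0,1],"yaw":0}
    - {"claw":1,"delta_pos":[0,0,0.3],"yaw":0}
    - {"claw":1,"delta_pos":[0,0,0],"yaw":0}
    - {"claw":1,"delta_pos":[0,0,0],"yaw":0}

```text
clock: 4.28
eef_pos: [478.8, 79.4, 246.8]
tcp_rot: [3.142, -0.0, 0.905]
contact_force: [-0.8, 0.5, 0.3]
opening: -0.001
grasp_force: 0.0
```

>>> apply_moves:
  deltas:
    - {"claw":1,"delta_pos":[0,0,0.4],"yaw":0}
    - {"claw":1,"delta_pos":[0,0,0],"yaw":0}
    - {"claw":1,"delta_pos":[0,0,0],"yaw":0}

```text
clock: 4.65
eef_pos: [479.0, 79.4, 242.9]
tcp_rot: [3.141, -0.001, 0.905]
contact_force: [0.6, 0.3, 3.3]
opening: 0.002
grasp_force: 1.7
```

>>> apply_moves:
  deltas:
    - {"claw":1,"delta_pos":[0,0,0.4],"yaw":0}
    - {"claw":1,"delta_pos":[0,0,0],"yaw":0}
    - {"claw":1,"delta_pos":[0,0,0],"yaw":0}

```text
clock: 5.03
eef_pos: [479.0, 79.4, 238.8]
tcp_rot: [3.141, -0.001, 0.905]
contact_force: [0.3, 0.5, 4.8]
opening: 0.001
grasp_force: 2.6
```

>>> apply_moves:
  deltas:
    - {"claw":1,"delta_pos":[0,0,0.4],"yaw":0}
    - {"claw":1,"delta_pos":[0,0,0],"yaw":0}
    - {"claw":1,"delta_pos":[0,0,0],"yaw":0}

```text
clock: 5.4
eef_pos: [479.0, 79.4, 234.9]
tcp_rot: [3.141, -0.001, 0.905]
contact_force: [0.4, 0.8, 6.7]
opening: -0.0
grasp_force: 3.5
```

>>> apply_moves:
  deltas:
    - {"claw":1,"delta_pos":[0,0,0.12],"yaw":0}
    - {"claw":1,"delta_pos":[0,0,0],"yaw":0}
    - {"claw":1,"delta_pos":[0.02,0.2,0],"yaw":-0.025}
    - {"claw":1,"delta_pos":[0.03,0.37,0],"yaw":-0.05}
    - {"claw":1,"delta_pos":[0.03,0.37,0],"yaw":-0.05}
    - {"claw":1,"delta_pos":[0.03,0.37,0],"yaw":-0.05}
    - {"claw":1,"delta_pos":[0.03,0.37,0],"yaw":-0.05}
    - {"claw":1,"delta_pos":[0,0,0],"yaw":0}

```text
clock: 6.4
eef_pos: [494.3, 71.2, 234.3]
tcp_rot: [3.14, -0.001, 1.131]
contact_force: [-1.2, -0.5, 14.3]
opening: 0.0
grasp_force: 7.2
```

```bash
python3 - <<'E'
from h import *
s=r.sense(); p=s["eef_pos"]; d=p[:2]-[521.5,141]; print(p,s["tcp_rot"],s["contact_force"],np.hypot(*d),np.degrees(np.arctan2(d[1],d[0])))
f=r.grab_frame("side")
a=cv2.resize(f["img"][195:285,288:393],None,fx=6.5,fy=6.5,interpolation=cv2.INTER_CUBIC)
cv2.imwrite("pics/s2.png",a)
E
```

```text
[494.2883621   71.21680259 234.31883865] [ 3.14002097e+00 -7.18917986e-04  1.13058165e+00] [-1.16716943 -0.47164895 14.25048182] 74.90105391359712 -111.30306898408028
```

View pics/s2.png

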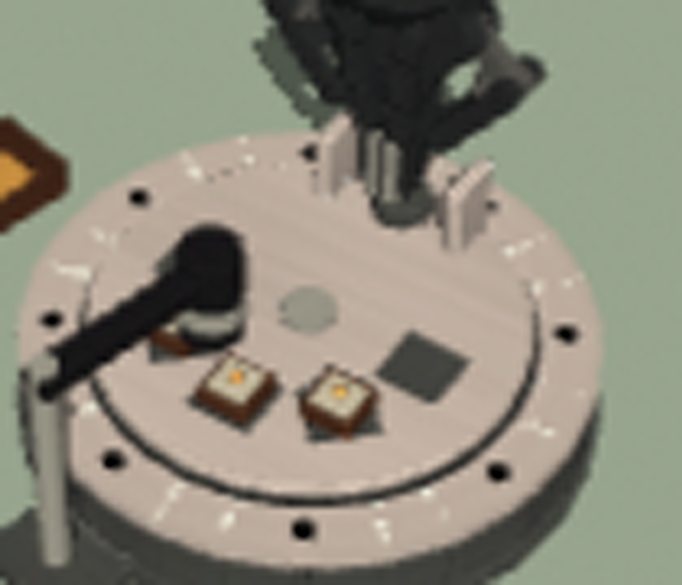

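The table is turning with the tips, mostly by friction, the specimens are in place, and the plunger is on its stop at 14 N. I'll ease the pressure slightly and carry on.

>>> apply_moves:
  deltas:
    - {"claw":1,"delta_pos":[0.02,0.2,-0.03],"yaw":-0.025}
    - {"claw":1,"delta_pos":[0.03,0.37,0],"yaw":-0.05}
    - {"claw":1,"delta_pos":[0.03,0.37,0],"yaw":-0.05}
    - {"claw":1,"delta_pos":[0.03,0.37,0],"yaw":-0.05}
    - {"claw":1,"delta_pos":[0.03,0.37,0],"yaw":-0.05}
    - {"claw":1,"delta_pos":[0.03,0.37,0],"yaw":-0.05}
    - {"claw":1,"delta_pos":[0.03,0.37,0],"yaw":-0.05}
    - {"claw":1,"delta_pos":[0,0,0],"yaw":0}

```text
clock: 7.45
eef_pos: [517.8, 66.1, 234.4]
tcp_rot: [3.14, -0.0, 1.455]
contact_force: [-0.3, 1.8, 10.1]
opening: 0.0
grasp_force: 5.3
```

```bash
python3 - <<'E'
from h import *
s=r.sense(); p=s["eef_pos"]; d=p[:2]-[521.5,141]; print(p,s["tcp_rot"],s["contact_force"],np.hypot(*d),np.degrees(np.arctan2(d[1],d[0])))
f=r.grab_frame("side")
a=cv2.resize(f["img"][195:285,288:393],None,fx=6.5,fy=6.5,interpolation=cv2.INTER_CUBIC)
cv2.imwrite("pics/s3.png",a)
E
```

```text
[517.81776212  66.08526197 234.39343288] [ 3.14013276e+00 -3.95856078e-04  1.45547621e+00] [-0.28402128  1.82745345 10.06825494] 75.00517882408784 -92.81395940727748
```

View pics/s3.png

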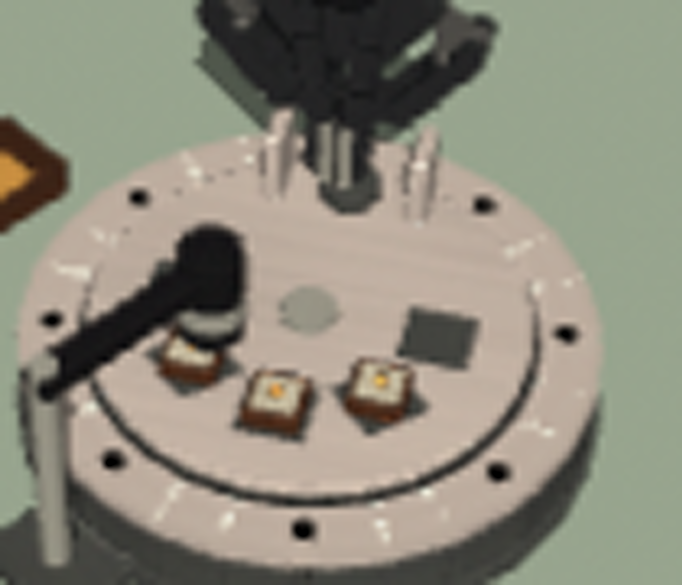

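>>> apply_moves:
  deltas:
    - {"claw":1,"delta_pos":[0.03,0.37,0],"yaw":-0.05}
    - {"claw":1,"delta_pos":[0.03,0.37,0],"yaw":-0.05}
    - {"claw":1,"delta_pos":[0,0,0],"yaw":0}
    - {"claw":1,"delta_pos":[0,0,0],"yaw":0}
    - {"claw":1,"delta_pos":[0,0,-0.2],"yaw":0}
    - {"claw":1,"delta_pos":[0,0,-0.4],"yaw":0}
    - {"claw":1,"delta_pos":[0,0,-0.85],"yaw":0}
    - {"claw":1,"delta_pos":[0,0,0],"yaw":0}

```text
clock: 8.5
eef_pos: [524.6, 65.9, 248.7]
tcp_rot: [3.141, -0.0, 1.555]
contact_force: [0.3, -0.4, 0.5]
opening: 0.002
grasp_force: 0.0
```

>>> apply_moves:
  deltas:
    - {"claw":1,"delta_pos":[0.02,0.2,0],"yaw":-0.025}
    - {"claw":1,"delta_pos":[0.02,0.2,0],"yaw":-0.025}
    - {"claw":1,"delta_pos":[0.02,0.2,0],"yaw":-0.025}
    - {"claw":1,"delta_pos":[0.01,0.1,0],"yaw":-0.012}
    - {"claw":1,"delta_pos":[0.01,0.1,0],"yaw":-0.012}
    - {"claw":1,"delta_pos":[0.01,0.1,0],"yaw":-0.012}
    - {"claw":1,"delta_pos":[0,0,0],"yaw":0}

```text
clock: 9.38
eef_pos: [533.6, 67.1, 248.3]
tcp_rot: [3.142, 0.0, 1.666]
contact_force: [-0.6, 0.7, 0.1]
opening: -0.001
grasp_force: 0.0
```

```bash
python3 - <<'E'
from h import *
s=r.sense(); p=s["eef_pos"]; d=p[:2]-[521.5,141]; print(p,s["tcp_rot"],s["contact_force"],np.hypot(*d),np.degrees(np.arctan2(d[1],d[0])))
f=r.grab_frame("side")
a=cv2.resize(f["img"][195:285,288:393],None,fx=6.5,fy=6.5,interpolation=cv2.INTER_CUBIC)
cv2.imwrite("pics/s4.png",a)
E
```

```text
[533.58441722  67.12674121 248.28631227] [3.14155813e+00 1.94069619e-05 1.66601612e+00] [-0.5792349   0.73405677  0.13377141] 74.85513678478696 -80.7096632162482
```

View pics/s4.png

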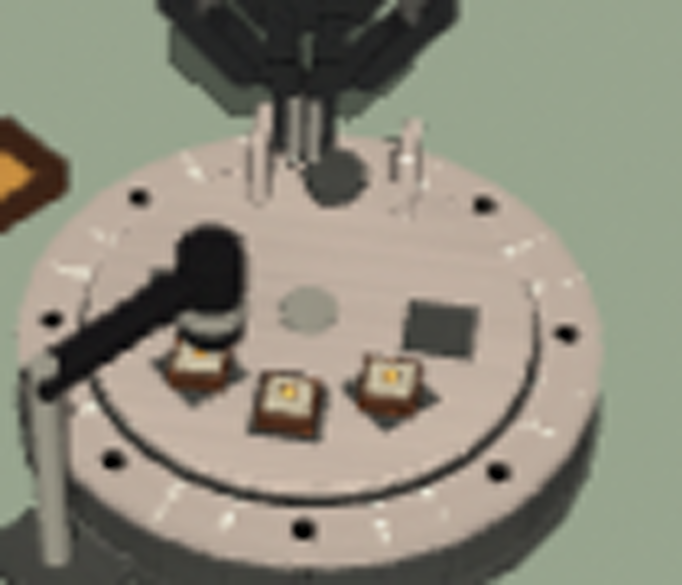

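The tips are free of the button, close to or touching the anticlockwise lug at crop (262,150), and the table is at about 38°. I'll push slowly on the lug until the pin snaps in.

>>> apply_moves:
  deltas:
    - {"claw":1,"delta_pos":[0.02,0.12,0],"yaw":-0.002}
    - {"claw":1,"delta_pos":[0.01,0.12,0],"yaw":-0.002}
    - {"claw":1,"delta_pos":[0.02,0.12,0],"yaw":-0.002}
    - {"claw":1,"delta_pos":[0.01,0.12,0],"yaw":-0.002}
    - {"claw":1,"delta_pos":[0.02,0.12,0],"yaw":-0.002}
    - {"claw":1,"delta_pos":[0.01,0.12,0],"yaw":-0.002}
    - {"claw":1,"delta_pos":[0,0,0],"yaw":0}

```text
clock: 10.3
eef_pos: [540.0, 68.9, 248.1]
tcp_rot: [-3.14, -0.0, 1.678]
contact_force: [-5.1, 1.4, 2.7]
opening: -0.0
grasp_force: 2.3
```

>>> apply_moves:
  deltas:
    - {"claw":1,"delta_pos":[0.02,0.1,0],"yaw":-0.002}
    - {"claw":1,"delta_pos":[0.01,0.1,0],"yaw":-0.002}
    - {"claw":1,"delta_pos":[0,0,0],"yaw":0}

```text
clock: 10.68
eef_pos: [543.2, 69.3, 248.5]
tcp_rot: [3.14, 0.0, 1.682]
contact_force: [1.0, 0.4, -0.1]
opening: -0.002
grasp_force: 0.0
```

```bash
python3 - <<'E'
from h import *
f=r.grab_frame("side"); t=r.grab_frame("top")
a=cv2.resize(f["img"][195:285,288:393],None,fx=6.5,fy=6.5,interpolation=cv2.INTER_CUBIC)
c=np.array([521.5,141])
for ang in(-83.4,):
    d=np.array([np.cos(np.radians(ang)),np.sin(np.radians(ang))]); tn=np.array([-d[1],d[0]])
    for P in([*(c+75*d),72],[*(c+75*d+32*tn),87],[*(c+75*d-32*tn),87],[*(c+108*d),44]):
        u,v=proj(f,P); cv2.circle(a,(int((u-288+.5)*6.5),int((v-195+.5)*6.5)),2,(0,0,255),-1)
cv2.imwrite("pics/s5.png",a); print(r.sense()["contact_force"])
E
```

```text
[ 1.18892146 -0.00338844  0.33063009]
```

View pics/s5.png

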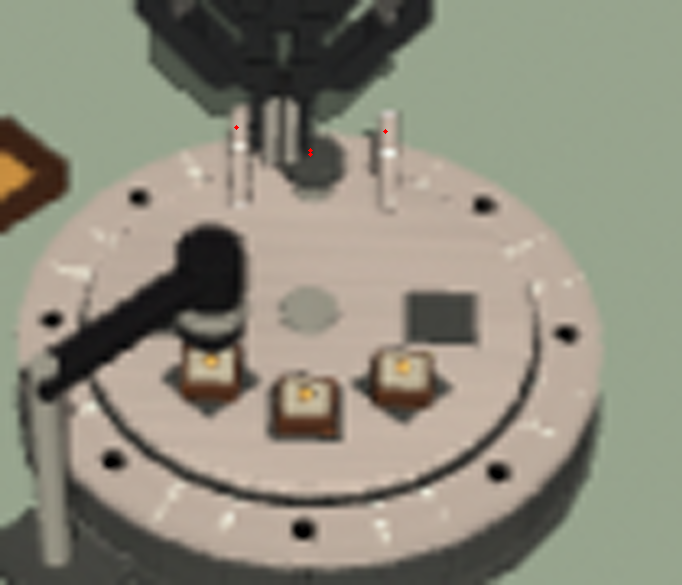

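The button sits about 2 px low at crop (316,160) against (311,152) expected, so it has not popped up yet. The table is about 1–2° short, so I'll keep nudging.

>>> apply_moves:
  deltas:
    - {"claw":1,"delta_pos":[0.02,0.08,0],"yaw":0}
    - {"claw":1,"delta_pos":[0.01,0.08,0],"yaw":0}
    - {"claw":1,"delta_pos":[0,0,0],"yaw":0}

```text
clock: 11.15
eef_pos: [544.2, 69.7, 248.3]
tcp_rot: [3.142, -0.0, 1.682]
contact_force: [-0.3, 0.0, 0.2]
opening: 0.002
grasp_force: 0.0
```

```bash
cat > m.py <<'E'
from h import *
f=r.grab_frame("side"); s=r.sense(); d=s["eef_pos"][:2]-[521.5,141]
print(s["clock"],s["eef_pos"],s["contact_force"],np.degrees(np.arctan2(d[1],d[0])))
c=np.array([521.5,141]); g=f["img"].astype(int)
# button: dark pixels near expected; brass beads: yellow
x0,x1,y0,y1=330,344,214,228
m=(g[y0:y1,x0:x1].max(2)<95)
print("\n".join("".join("#" if q else "." for q in w) for w in m))
hsv=cv2.cvtColor(f["img"],cv2.COLOR_BGR2HSV)
y=((hsv[...,1]>90)&(hsv[...,2]>170)&(hsv[...,0]<35)); y[:245]=0;y[262:]=0;y[:,:310]=0;y[:,360:]=0
v,u=np.nonzero(y); print(list(zip(u,v)))
E
python3 m.py
```

```text
11.2 [544.17202414  69.75207986 248.28423924] [ 0.12801538  0.4481183  -0.46729386] -72.3482463507467
#..###........
#..###........
#..#####......
#..######.....
#..#######....
#..#######....
###########...
.#########....
..########....
...######.....
..............
..............
..............
..............
[(np.int64(319), np.int64(250)), (np.int64(320), np.int64(250)), (np.int64(321), np.int64(250)), (np.int64(350), np.int64(250)), (np.int64(320), np.int64(251)), (np.int64(349), np.int64(251)), (np.int64(350), np.int64(251)), (np.int64(350), np.int64(252)), (np.int64(334), np.int64(255)), (np.int64(335), np.int64(255)), (np.int64(334), np.int64(256)), (np.int64(335), np.int64(256))]
```

>>> apply_moves:
  deltas:
    - {"claw":1,"delta_pos":[0.02,0.1,0],"yaw":0}
    - {"claw":1,"delta_pos":[0.01,0.1,0],"yaw":0}
    - {"claw":1,"delta_pos":[0,0,0],"yaw":0}

```text
clock: 11.58
eef_pos: [545.5, 70.2, 248.1]
tcp_rot: [-3.14, -0.0, 1.682]
contact_force: [-5.1, 0.2, 3.5]
opening: -0.001
grasp_force: 2.5
```

```bash
python3 m.py; python3 - <<'E'
from h import *
import pickle
s=pickle.load(open("side0.pkl","rb")); f=r.grab_frame("side")
for k in(s,f):
  h=cv2.cvtColor(k["img"],cv2.COLOR_BGR2HSV).astype(float)
  for u0,v0 in((320,250),(335,256),(350,251)):
    w=np.clip(h[v0-4:v0+5,u0-4:u0+5,1]-80,0,None)*(h[v0-4:v0+5,u0-4:u0+5,2]>160)
    yy,xx=np.mgrid[v0-4:v0+5,u0-4:u0+5]
    if w.sum()>0:
      u,v=(w*xx).sum()/w.sum(),(w*yy).sum()/w.sum(); p=unproj(k,u,v,60)[:2]-[521.5,141]; print(u,v,np.hypot(*p),np.degrees(np.arctan2(p[1],p[0])))
E
```

```text
11.625 [545.54559197  70.20618385 248.12624245] [-4.80518669 -0.46895531  2.98720451] -71.23960152214033
#..##.........
#..###........
#..#####......
#..#######....
#..#######....
#..#######....
##########....
.#########....
..########....
...######.....
..............
..............
..............
..............
[(np.int64(319), np.int64(250)), (np.int64(320), np.int64(250)), (np.int64(321), np.int64(250)), (np.int64(350), np.int64(250)), (np.int64(320), np.int64(251)), (np.int64(321), np.int64(251)), (np.int64(349), np.int64(251)), (np.int64(350), np.int64(251)), (np.int64(351), np.int64(251)), (np.int64(334), np.int64(255)), (np.int64(335), np.int64(255)), (np.int64(336), np.int64(255)), (np.int64(335), np.int64(256))]
320.1834862385321 250.3165137614679 53.27963779607883 51.782609390013164
334.6606334841629 255.32579185520362 53.895020676671614 97.52445798125949
320.23333333333335 250.325 53.203942370703984 51.9029292176875
335.0230414746544 255.29493087557603 53.773507757566854 98.52820435048328
349.92788461538464 250.75 54.483885176004264 144.94163793713702
```

```bash
cat > d.py <<'E'
from h import *
import pickle
s=pickle.load(open("side0.pkl","rb")); f=r.grab_frame("side")
def zs(k,u0,v0,n=2):
    return np.array([[round(unproj(k,u,v)[2],1) for u in range(u0-n,u0+n+1)] for v in range(v0-n,v0+n+1)])
print(zs(s,354,225)); print(zs(f,336,219,3)); print(np.median(zs(s,335,242)),np.median(zs(f,335,242)))
E
python3 d.py
```

```text
[[74.6 74.3 72.1 71.4 72.2]
 [70.2 74.1 71.5 71.4 72.4]
 [73.5 73.1 74.8 71.2 73.6]
 [69.4 72.5 73.2 71.4 72. ]
 [69.7 72.6 71.2 70.2 70.9]]
[[91.  91.4 89.3 72.2 71.8 74.7 43. ]
 [86.3 86.7 72.5 72.8 70.7 72.7 74.7]
 [72.6 71.  73.8 72.9 72.6 72.5 72.6]
 [72.2 71.2 72.6 71.4 73.1 75.3 71.6]
 [72.4 70.8 73.1 72.8 73.7 72.1 74.1]
 [72.3 72.2 71.5 72.2 70.1 71.4 70.9]
 [67.9 69.4 70.7 69.  68.7 71.  69.9]]
54.9 54.6
```

By depth, the button top stands at 72 mm, the same as at the start, so the pin has snapped up and the 5 N is the lock resisting. I'll back off the lug and retreat upward.

>>> apply_moves:
  deltas:
    - {"claw":1,"delta_pos":[-0.03,-0.3,0],"yaw":0}
    - {"claw":1,"delta_pos":[0,-0.3,0],"yaw":0}
    - {"claw":1,"delta_pos":[0,0,0],"yaw":0}
    - {"claw":1,"delta_pos":[0,0,-2],"yaw":0}
    - {"claw":1,"delta_pos":[0,0,-4],"yaw":0}
    - {"claw":1,"delta_pos":[0,0,-5],"yaw":0}
    - {"claw":1,"delta_pos":[0,0,-5],"yaw":0}
    - {"claw":1,"delta_pos":[0,0,0],"yaw":0}

```text
clock: 12.72
eef_pos: [541.4, 69.4, 412.6]
tcp_rot: [3.133, -0.0, 1.682]
contact_force: [0.9, 0.1, -0.1]
opening: -0.002
grasp_force: 0.0
```

```bash
python3 d.py; python3 - <<'E'
from h import *
f=r.grab_frame("side"); print(r.sense()["contact_force"])
cv2.imwrite("pics/s6.png",cv2.resize(f["img"][195:285,288:393],None,fx=6.5,fy=6.5,interpolation=cv2.INTER_CUBIC))
E
```

```text
[[74.6 74.3 72.1 71.4 72.2]
 [70.2 74.1 71.5 71.4 72.4]
 [73.5 73.1 74.8 71.2 73.6]
 [69.4 72.5 73.2 71.4 72. ]
 [69.7 72.6 71.2 70.2 70.9]]
[[71.7 71.8 74.2 75.3 72.  72.5 43.1]
 [71.  72.4 71.3 75.4 72.5 74.4 69.7]
 [73.  71.3 72.  73.4 73.2 75.3 72.3]
 [72.8 70.5 74.6 69.3 71.9 72.6 73.7]
 [72.5 70.6 72.9 72.3 71.7 73.8 70.3]
 [77.  74.  72.4 73.3 72.7 69.4 71. ]
 [67.4 70.9 71.  70.2 67.3 70.6 65.6]]
54.9 54.2
[-0.32397239 -0.61568239 -0.56517608]
```

View pics/s6.png

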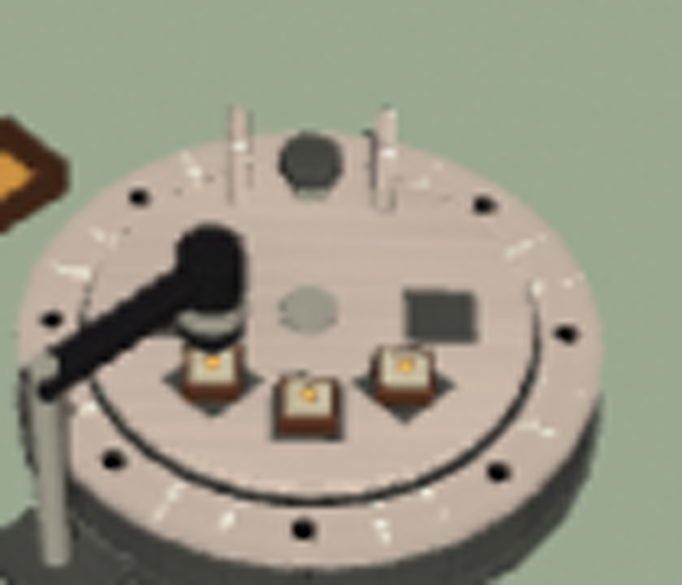

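The button is up at 72 mm and sits at the next hole, near crop (310,160). The specimens are on their places and the next one is under the lens, with the arm clear.

```bash
python3 -c "
from rig import r
print(r.sign_off())"
```

```text
the job is handed in; nothing more can be done
None
```

I turned the table one hole anticlockwise and the plunger sprang back up and locked there; specimen b is under the lens, the specimens look undisturbed in their places, and I handed the job in at about 13 s.

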